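# Level the griddle with its screw foot and a spirit level

## Robot

A 6-joint arm with a two-finger parallel gripper is mounted at the origin on a cart in front of the work surface, level with it; the furniture and walls round the work are solid. World frame = base frame: x ahead of the robot, y to its left, z up, the work surface at z = 0. Lengths are in m, angles in rad, forces in N, time in s.
With the tool pointing down it reaches from about 0.3 to 0.825 m from the base axis. Payload 5.4 kg.
Tool frame: the origin (TCP) lies where the fingers leave the gripper's body, on its centre line; the fingertips stand 88 mm ahead of it and the grasp point (between the pads) lies 69 mm ahead of it; z points along the fingers, y is the line along which they close (so a half turn about z gives the same grasp; the last joint's range is limited). The gripper opens to 92 mm and grips with 3 to 60 N. Pads are 20 mm wide; open, the fingers measure 128 mm over their backs; the gripper's body (75 mm by 189 mm) begins 69 mm behind the grasp point.
Start: joints at [-1.523, 0.158, 1.597, -0, 1.386, -0.21], TCP at [0.147, -0.556, 0.303] pointing down, gripper open.
Joint ranges: [-2.91, 2.91], [-0.94, 2.29], [0.18, 2.7], [-1.29, 4.43], [0.17, 2.64], [-3, 3]. Speed limits (rad/s): [2.57, 2.57, 3.14, 3.14, 3.14, 3.14].

## Interface

Orientations are given as a unit quaternion [w, x, y, z].
In Python, from rig import get_state, viewer, close_job gives the robot as it stands.
- The arm moves only by the tool send_rows, never from a script. Its arguments are lists of equal length, an entry for each row: "xyz": the shift along the tool's x, y, z scaled (see below), a list of three; "dr": the turn, a rotation vector about the tool's x, y, z scaled (see below), a list of three. A call has exactly 5 rows; each row shifts and turns the commanded pose from where the row before left it, along the tool's axes as they then stand; what a row does not reach is not made up. The controller multiplies each number of a shift by 40 mm and each number of a turn by 4 degrees. A row lasts 1/10 s, in which the tool goes at most 50 mm and 8.59 degrees, less where a joint would pass 70% of its speed; a pose out of reach is approached as far as the arm can. A call with a number of a shift or a turn outside -1 to 1 is refused whole. A call with a gripper value outside its range is refused whole. "fingers" is the closure, from 0 (fully open) to 1 (shut), set as the call begins (left out, the last holds). The fingers move at their own pace and stop on an object; "newtons" is the grip in N (left out, the last holds). Time passes only in rows, so rows that do not move let the fingers close, or fill a call up. It gives the time, the measured TCP pose, the force, the opening and the grip force at its end, in the units of the state.
- get_state(): the state, without advancing time (a new reading comes with each control period).
- viewer.camera(name): name is "side" or "top"; returns a dict with "pixels" (400x640x3 uint8, red, green, blue), "mtx" (3x3 intrinsics, pixels), "camera_from_world" (4x4, takes a point from world to camera coordinates). Camera axes: x right, y down, z forward; pixel columns grow to the right and rows downward; lengths in m; the calibration is good to about 2 mm. A picture is of the moment at which its call begins. There is no depth.
- close_job(): hands the job in; it is judged then, once.
The state is a dict: "clock": time; "joints": joint angles; "qvel": joint speeds; "joint_torque": joint torques, N m; "ee_pos": TCP position; "orientation": TCP orientation; "force": force on the tool from outside, world axes, zero at the start; "moment": the same for the moment, N m; "finger_gap": opening from 0.0 (shut) to 1.0 (fully open); "grip_force": force on a finger pad.
Only numpy, scipy, OpenCV 4.12 (cv2) and the standard library are available. Lean on these libraries where they do the work, as an engineer would, in place of code of your own. Each camera call takes 0.05 s, during which the arm holds its last target. There are 200 camera calls.

## Task

The griddle on the stove slopes. Lay the yellow spirit level flat on the middle of the griddle plate, square with it and running lengthwise from the hinged end towards the red key, let go of it, then turn the red key of the levelling foot until the bubble sits between the two black lines. Finally press the level gently but firmly down onto the plate from above (about 8 N) and finish like that, still pressing, the level in its place and the bubble still between the lines; leave the other things where they stand.

Things in the scene. Friction and masses are not known exactly. Their poses are not given: they have to be found in the camera images.
- level: yellow spirit level with black end caps, loose: a bar 160 mm long (its x), 24 mm wide (y), 36 mm high (z), mass about 0.2 kg; origin at the centre of its underside. Its green vial lies along the bar in a gap of the top, 56 mm long at the middle; press on the solid yellow tops, about 54 mm from the middle.
- bubble (a joint): position of the pale bubble (about 11 mm long) in the vial, along the level's x, in m: 0 is the middle between the two black lines (at +-7 mm), and within 3 mm of 0 it counts as between them. It moves towards the higher end, about 0.2 m per rad of slope, stopping at +-0.014; it settles in about 1 s. It reads truly only when the level lies still.
- griddle: dark flat griddle plate, 196 x 116 x 8 mm, on a fixed stand; origin on its hinge line at one end, half-way through its thickness; x runs lengthwise along the plate to the end with the red key, y across, z up from the plate; the hinge line is 44 mm above the stove. It starts with the key end low by 0.045 to 0.08 rad.
- griddle_mid (a point): the middle of the griddle plate's upper face (100 mm from the hinge line); axes as the plate's
- foot_key: red key of the levelling foot on a threaded stem, 220 mm from the hinge: a bar 44 mm long (its x), 12 thick (y), 30 high (z); origin at the centre of its underside, 100 mm above the stove; it turns about its z and keeps its height. Turned clockwise (from above) it raises that end of the plate, by 0.04 rad of slope per rad; needs 0.2 N m, stays where left. Level is 1.2 to 1.9 rad from the start; it stops 0.9 rad past level.
- spice_jar_a: glass spice jar with black cap, 41 dia x 105 mm, a bystander; origin at the centre of its underside
- spice_jar_b: glass spice jar with black cap, 41 dia x 105 mm, a bystander; origin at the centre of its underside
- salt_box: small blue box with pale lid, 84x95x50 mm, a bystander; origin at the centre of its underside
- sugar_jar: clear jar of sugar with white cap, 83 dia x 164 mm, a bystander; origin at the centre of its underside
- tomato: red tomato, 74x72x69 mm, a bystander; origin at the centre of its underside
- garlic: garlic bulb, 48x50x51 mm, a bystander; origin at the centre of its underside
- bowl: empty steel bowl, 92 dia x 36 mm, a bystander; origin at the centre of its underside

How it is judged:
On the way, in this order (a step that is already met when the one before it is completed fails the run):
1. the level lies flat and squarely on the middle of the griddle plate, let go (z of level in the frame of griddle_mid between -0.004 and 0.004 m and distance between level and griddle_mid below 0.03 m and angle between the x axis of level and the x axis of griddle, either way round below 0.15 rad and angle between the z axis of level and the z axis of griddle, either way round below 0.03 rad and contact force between the fingers and level below 0.2 N), for 0.3 s.
2. the key is turned until the bubble sits between the lines, the level lying free on the plate (all of step 1 and value of joint bubble between -0.003 and 0.003 m and angle between griddle's own z axis and vertical below 0.018 rad and contact force between the arm and level below 0.2 N), for 0.5 s.
At the end, for the whole second after the job is handed in: Still pressing, at rest: the level flat on the plate within 30 mm of its middle, its length within 0.15 rad of the plate's, bubble within 3 mm of centre (plate slope under 0.018 rad), 5 to 30 N between level and plate (its weight of 1.4 to 2.8 N included) (z of level in the frame of griddle_mid between -0.004 and 0.004 m and distance between level and griddle_mid below 0.03 m and angle between the x axis of level and the x axis of griddle, either way round below 0.15 rad and angle between the z axis of level and the z axis of griddle, either way round below 0.03 rad and value of joint bubble between -0.003 and 0.003 m and angle between griddle's own z axis and vertical below 0.018 rad and contact force between level and griddle between 5 and 30 N and contact force between the fingers and level above 2 N and linear speed of level below 0.01 m/s); the arm keeps its last pose, push and grip.
It fails at once if another thing on the stove is shifted by more than 30 mm (distance of any of spice_jar_a, spice_jar_b, salt_box, sugar_jar, tomato, garlic, bowl from where it was at the start of the episode above 0.03 m).
It also fails if it takes over 72 s, if anything falls off the work surface, if the arm or the gripper's body presses on something with over 40 N, if the wrist force passes 120 N, or if a joint passes its speed limit or range.

## Working session

There is one attempt and no reset: what is moved stays moved. The work goes in short steps, Python scripts to look and compute and a tool call to move; the robot and the scene stay as the last step left them, time stands still between calls to the robot, and variables do not carry over. Pictures are saved under pics/ and viewed, at most 10 in all, crops included, and the job is handed in when it is done.

Besides the shell and the picture viewer there is one more tool, called after ">>>" as name(argument=value, ...) on one line, values as JSON. send_rows: Moves the arm, as the interface text tells. Its arguments: {"type":"object","properties":{"xyz":{"type":"array","items":{"type":"array","items":{"type":"number","minimum":-1,"maximum":1}}},"dr":{"type":"array","items":{"type":"array","items":{"type":"number","minimum":-1,"maximum":1}}},"fingers":{"type":"number"},"newtons":{"type":"number"}},"required":["xyz","dr"]}

```bash
mkdir -p pics && ls
python3 - <<'E'
from rig import get_state, viewer
import cv2,numpy as np,pickle
s=get_state();print(s)
for n in("side","top"):
    c=viewer.camera(n);cv2.imwrite(f"pics/{n}0.png",c["pixels"][:,:,::-1]);pickle.dump(c,open(f"{n}0.pkl","wb"));print(n,c["mtx"],np.round(c["camera_from_world"],3))
E
```

```text
pics
{'clock': 0.0, 'joints': array([-1.52308607e+00,  1.59020236e-01,  1.59821554e+00, -3.12970279e-05,
        1.38619986e+00, -2.10109890e-01]), 'qvel': array([-0.00050042,  0.00163696,  0.00017788, -0.00017725,  0.00024467,
       -0.00097454]), 'joint_torque': array([-1.20354372e-03, -3.85568011e+01, -3.22108841e+01,  7.01146270e-02,
        3.79370386e-02, -1.50519500e-04]), 'ee_pos': array([ 0.14655406, -0.55553132,  0.30174332]), 'orientation': array([-9.19700936e-04,  9.91701804e-01,  1.28556146e-01,  5.94132691e-05]), 'force': array([-0.2225198 , -1.23285249,  0.26665497]), 'moment': array([ 0.02989041,  0.0375869 , -0.02351355]), 'grip_force': 0.0, 'finger_gap': 1.0008250856557963}
side [[441.95287896   0.         313.14279068]
 [  0.         441.95287896 196.20439186]
 [  0.           0.           1.        ]] [[ 0.999  0.031 -0.021 -0.536]
 [ 0.    -0.573 -0.819  0.188]
 [-0.038  0.819 -0.573  1.107]
 [ 0.     0.     0.     1.   ]]
top [[402.65999653   0.         316.60215852]
 [  0.         402.65999653 201.26259001]
 [  0.           0.           1.        ]] [[-0.011 -1.    -0.003  0.185]
 [-0.979  0.011 -0.205  0.516]
 [ 0.205  0.    -0.979  0.976]
 [ 0.     0.     0.     1.   ]]
```

View pics/top0.png

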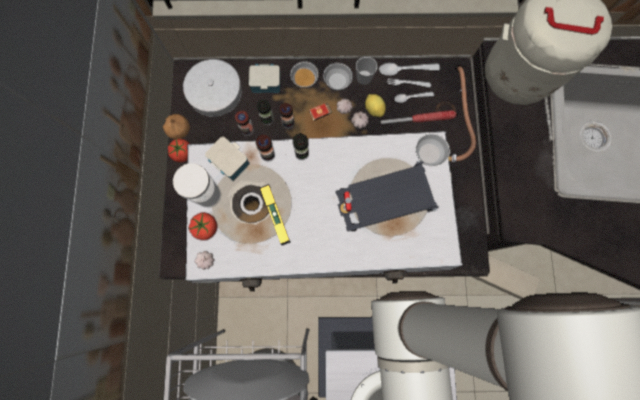

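View pics/side0.png

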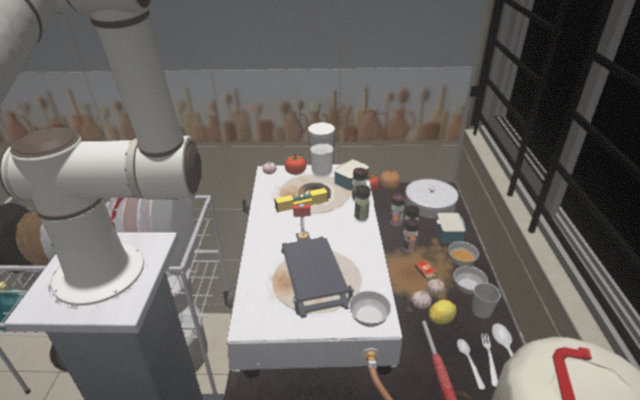

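The top view shows the level at about (274,214), with the griddle at (390,197) and the key at (347,205). In the side view they are at (302,199), (316,268) and (302,211). Next I'll enlarge both.

Run:
```python
import cv2
t=cv2.imread("pics/top0.png")[130:250,165:455];cv2.imwrite("pics/tc.png",cv2.resize(t,(798,330),interpolation=cv2.INTER_CUBIC))
a=cv2.resize(cv2.imread("pics/top0.png")[170:260,240:450],None,fx=3.8,fy=3.8,interpolation=cv2.INTER_CUBIC)
cv2.imwrite("pics/tc.png",a)
s=cv2.resize(cv2.imread("pics/side0.png")[175:320,260:400],None,fx=4,fy=4,interpolation=cv2.INTER_CUBIC)
cv2.imwrite("pics/sc.png",s);print(a.shape,s.shape)
```

```text
(342, 798, 3) (580, 560, 3)
```

View pics/tc.png

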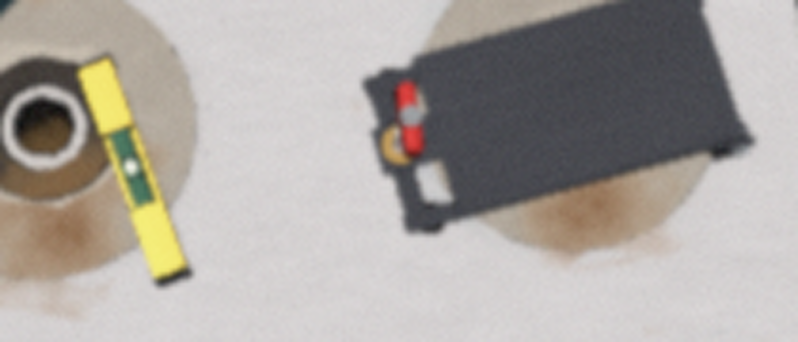

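View pics/sc.png

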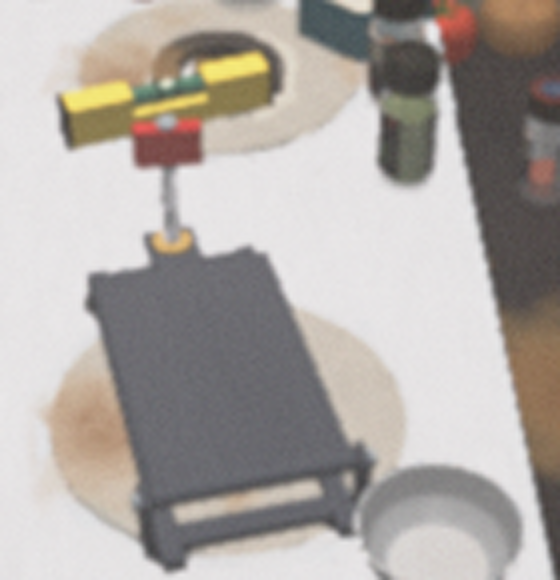

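The level lies flat on the stove, in front of the burner ring. The plate's key edge is partly above the stand's end bar. I'll triangulate from these corners.

```bash
cat > h.py <<'E'
import numpy as np,pickle,cv2
T=pickle.load(open("top0.pkl","rb"));S=pickle.load(open("side0.pkl","rb"))
def ray(c,p):
    M=c["camera_from_world"];R,t=M[:3,:3],M[:3,3]
    return -R.T@t,R.T@np.linalg.inv(c["mtx"])@np.array([p[0],p[1],1])
def onz(c,p,z):
    o,d=ray(c,p);return o+d*(z-o[2])/d[2]
def tri(pt,ps):
    P=[c["mtx"]@c["camera_from_world"][:3] for c in(T,S)]
    X=cv2.triangulatePoints(P[0],P[1],np.array(pt,float).reshape(2,1),np.array(ps,float).reshape(2,1)).ravel();return X[:3]/X[3]
def proj(c,X):
    q=c["mtx"]@(c["camera_from_world"][:3]@np.r_[X,1]);return q[:2]/q[2]
tc=lambda u,v:(u/3.8+240-.37,v/3.8+170-.37)
sc=lambda u,v:(u/4+260-.37,v/4+175-.37)
E
python3 - <<'E'
from h import *
np.set_printoptions(precision=4,suppress=True)
for n,a,b in[("lev",(133.5,169),(165,85)),("lev near",(173.5,277),(64,106)),("lev far",(94,62),(268,62)),("key",(410.5,118),(167,119)),
 ("Lh",(745,140),(140,502)),("Rh",(703,5),(342,460)),("Lk",(455,222),(92,276)),("Rk",(413,60),(265,252))]:
    X=tri(tc(*a),sc(*b));print(n,X,proj(T,X)-tc(*a),proj(S,X)-sc(*b))
for n,p,z in[("levn",(173.5,277),.036),("levf",(94,62),.036),("lev",(133.5,169),.036),("key1",(406,83),.13),("key2",(415,153),.13)]:print(n,onz(T,tc(*p),z))
print("side levn,levf",onz(S,sc(64,106),.036),onz(S,sc(268,62),.036),"keytop",onz(S,sc(134,122),.13),onz(S,sc(200,119),.13))
E
```

```text
lev [0.4911 0.2893 0.0279] [-0.05   -0.2194] [-0.1577  0.0458]
lev near [0.4178 0.2618 0.0282] [-0.1685 -0.6688] [-0.4892  0.117 ]
lev far [0.5669 0.3175 0.0293] [-0.066  -0.3264] [-0.23    0.0783]
key [0.5048 0.1067 0.1292] [-0.1901 -0.8352] [-0.6484  0.1837]
Lh [ 0.502  -0.1269  0.043 ] [0.1178 0.4532] [ 0.4484 -0.1066]
Rh [ 0.605  -0.1022  0.0475] [-0.5858 -2.8866] [-2.7631  0.84  ]
Lk [0.4541 0.071  0.0309] [-0.2995 -1.1872] [-0.9966  0.23  ]
Rk [0.566  0.096  0.0306] [-0.1079 -0.5003] [-0.412  0.128]
levn [0.4153 0.2607 0.036 ]
levf [0.5644 0.3164 0.036 ]
lev [0.4891 0.2883 0.036 ]
key1 [0.525  0.1086 0.13  ]
key2 [0.4805 0.1042 0.13  ]
side levn,levf [0.4208 0.2515 0.036 ] [0.5677 0.308  0.036 ] keytop [0.4861 0.1032 0.13  ] [0.527  0.1065 0.13  ]
```

Checks:
- **Level:** centre (0.490, 0.289), 159 mm long, yaw 0.357. It lies on the stove.
- **Plate:** axis at about 1.787 rad, middle about (0.530, -0.012), top about 41 mm high.
- **Key:** (0.504, 0.1065), top at 0.129, yaw about 0.09.

All of these fit the given sizes. I'll go above the level and grip 15 mm off-centre to stay clear of the burner.

>>> send_rows(xyz=[[0.66,-0.91,0],[0.66,-0.91,0],[0.66,-0.91,0],[0.66,-0.91,0],[0.66,-0.91,0]], dr=[[0,0,0],[0,0,0],[0,0,0],[0,0,0],[0,0,0]], fingers=0.5, newtons=20)

```text
clock: 0.6
ee_pos: [0.2281, -0.3444, 0.3021]
orientation: [-0.0, 0.992, 0.128, 0.0]
force: [-0.3, -0.3, 0.5]
finger_gap: 0.586
grip_force: 0.0
```

>>> send_rows(xyz=[[0.66,-0.91,0],[0.66,-0.91,0],[0.66,-0.91,0],[0.66,-0.91,0],[0.66,-0.91,0]], dr=[[0,0,0],[0,0,0],[0,0,0],[0,0,0],[0,0,0]])

```text
clock: 1.1
ee_pos: [0.3091, -0.1349, 0.3025]
orientation: [0.0, 0.992, 0.128, 0.0]
force: [0.4, 0.3, -0.1]
finger_gap: 0.498
grip_force: 0.0
```

>>> send_rows(xyz=[[0.66,-0.91,0],[0.66,-0.91,0],[0.66,-0.91,0],[0.66,-0.91,0],[0.66,-0.91,0]], dr=[[0,0,0],[0,0,0],[0,0,0],[0,0,0],[0,0,0]])

```text
clock: 1.6
ee_pos: [0.3904, 0.075, 0.3026]
orientation: [0.0, 0.992, 0.129, 0.0]
force: [0.8, -1.5, -0.5]
finger_gap: 0.496
grip_force: 0.0
```

>>> send_rows(xyz=[[0.66,-0.91,0],[0.66,-0.91,0],[0.66,-0.91,0],[0.66,-0.91,0],[0.66,-0.91,0]], dr=[[0,0,0],[0,0,0],[0,0,0],[0,0,-0.7],[0,0,-0.7]])

```text
clock: 2.1
ee_pos: [0.4696, 0.2852, 0.3021]
orientation: [0.0, 0.984, 0.178, -0.0]
force: [0.5, 0.3, 1.1]
finger_gap: 0.5
grip_force: 0.0
```

>>> send_rows(xyz=[[0.14,0.08,0.8],[0,0,0.9],[0,0,0.9],[0,0,0.9],[0,0,0.5]], dr=[[0,0,0],[0,0,0],[0,0,0],[0,0,0],[0,0,0]])

```text
clock: 2.6
ee_pos: [0.4737, 0.2816, 0.1389]
orientation: [0.0, 0.984, 0.177, -0.003]
force: [-0.5, 0.1, -0.6]
finger_gap: 0.499
grip_force: 0.0
```

Run:
```python
from rig import viewer,get_state
import cv2
s=get_state();print(s["ee_pos"],s["force"])
a=viewer.camera("top")["pixels"][150:270,200:340,::-1];b=viewer.camera("side")["pixels"][140:260,240:380,::-1]
cv2.imwrite("pics/g1.png",cv2.resize(cv2.hconcat([a,b]),None,fx=2.8,fy=2.8,interpolation=cv2.INTER_CUBIC))
```

```text
[0.47371926 0.28161605 0.13889143] [-0.49288136  0.1336964  -0.61984865]
```

View pics/g1.png

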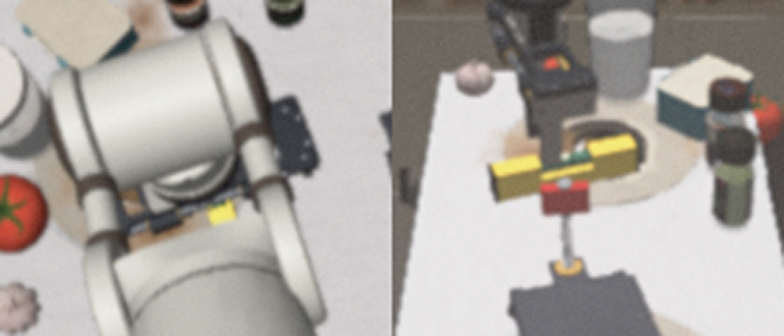

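The near finger stands in front of the level, just left of its middle (side crop about (553,150)), and nothing is in the way. I'll go down and grip.

>>> send_rows(xyz=[[0,0,0.5],[0,0,0.4],[0,0,0.1],[0,0,0],[0,0,0]], dr=[[0,0,0],[0,0,0],[0,0,0],[0,0,0],[0,0,0]])

```text
clock: 3.2
ee_pos: [0.4767, 0.2826, 0.1041]
orientation: [-0.0, 0.984, 0.177, 0.001]
force: [-0.4, 1.2, -0.5]
finger_gap: 0.502
grip_force: 0.0
```

>>> send_rows(xyz=[[0,0,0],[0,0,0],[0,0,0],[0,0,0],[0,0,0]], dr=[[0,0,0],[0,0,0],[0,0,0],[0,0,0],[0,0,0]], fingers=1, newtons=25)

```text
clock: 3.7
ee_pos: [0.4761, 0.2824, 0.1032]
orientation: [-0.0, 0.984, 0.177, 0.0]
force: [0.2, -0.2, 3.1]
finger_gap: 0.258
grip_force: 25.0
```

>>> send_rows(xyz=[[0,0,-0.1],[0,0,-0.3],[0,0,-0.6],[0,0,-0.8],[0,0,-0.8]], dr=[[0,0,0],[0,0,0],[0,0,0],[0,0,0],[0,0,0]])

```text
clock: 4.2
ee_pos: [0.4752, 0.2821, 0.2078]
orientation: [0.0, 0.984, 0.177, -0.001]
force: [-0.5, 0.9, -2.5]
finger_gap: 0.262
grip_force: 25.0
```

The grip is good: 24 mm wide, with the level at 0.1032 below the TCP. Next: lift, carry over, turn.

>>> send_rows(xyz=[[0,0,-0.8],[0,0,-0.8],[-0.17,0.95,0],[-0.17,0.95,0],[-0.17,0.95,0]], dr=[[0,0,0],[0,0,0],[0,0,0],[0,0,0],[0,0,0]])

```text
clock: 4.7
ee_pos: [0.4961, 0.1672, 0.2713]
orientation: [0.0, 0.984, 0.177, 0.0]
force: [0.5, 0.5, -2.9]
finger_gap: 0.256
grip_force: 25.0
```

>>> send_rows(xyz=[[-0.17,0.98,0],[-0.17,0.98,0],[-0.17,0.98,0],[-0.17,0.98,0],[-0.16,0.98,0]], dr=[[0,0,0],[0,0,0],[0,0,0],[0,0,0],[0,0,-0.5]])

```text
clock: 5.2
ee_pos: [0.5328, -0.0287, 0.2711]
orientation: [-0.0, 0.981, 0.194, -0.0]
force: [0.4, -0.1, -3.1]
finger_gap: 0.254
grip_force: 25.0
```

>>> send_rows(xyz=[[0,0,0],[0,0,0],[0,0,0],[0,0,0],[0,0,0]], dr=[[0,0,-1],[0,0,-1],[0,0,-1],[0,0,-1],[0,0,-1]])

```text
clock: 5.7
ee_pos: [0.5327, -0.0271, 0.2709]
orientation: [-0.0, 0.932, 0.363, -0.0]
force: [0.0, -0.0, -2.4]
finger_gap: 0.257
grip_force: 25.0
```

>>> send_rows(xyz=[[0,0,0],[0,0,0],[0,0,0],[0,0,0],[0,0,0]], dr=[[0,0,-1],[0,0,-1],[0,0,-1],[0,0,-1],[0,0,-1]])

```text
clock: 6.2
ee_pos: [0.5327, -0.027, 0.2709]
orientation: [-0.0, 0.855, 0.519, -0.0]
force: [0.5, -0.4, -2.9]
finger_gap: 0.259
grip_force: 25.0
```

>>> send_rows(xyz=[[0,0,0],[0,0,0],[0,0,0],[0,0,0],[0,0,0]], dr=[[0,0,-1],[0,0,-1],[0,0,-1],[0,0,-1],[0,0,-1]])

```text
clock: 6.7
ee_pos: [0.5327, -0.027, 0.271]
orientation: [-0.0, 0.752, 0.66, -0.0]
force: [-0.9, -0.6, -2.9]
finger_gap: 0.258
grip_force: 25.0
```

>>> send_rows(xyz=[[0,0,0],[0,0,0],[0,0,0],[0,0,0],[0,0,0]], dr=[[0,0,-1],[0,0,-1],[0,0,-1],[0,0,-1],[0,0,-1]])

```text
clock: 7.2
ee_pos: [0.5327, -0.027, 0.271]
orientation: [-0.0, 0.626, 0.78, -0.0]
force: [-0.5, -0.4, -3.2]
finger_gap: 0.259
grip_force: 25.0
```

>>> send_rows(xyz=[[0,0,0.5],[0,0,0.5],[0,0,0],[0,0,0],[0,0,0]], dr=[[0,-0.5,0],[0,-0.47,0],[0,0,0],[0,0,0],[0,0,0]])

```text
clock: 7.7
ee_pos: [0.5339, -0.028, 0.2322]
orientation: [0.027, 0.627, 0.779, -0.021]
force: [0.2, 0.1, -2.0]
finger_gap: 0.257
grip_force: 25.0
```

Run:
```python
from rig import viewer,get_state
import cv2
from scipy.spatial.transform import Rotation as R
s=get_state();print(s["ee_pos"],s["force"],s["joints"],R.from_quat(s["orientation"],scalar_first=True).as_matrix())
a=viewer.camera("top")["pixels"][130:270,300:460,::-1];b=viewer.camera("side")["pixels"][180:320,250:410,::-1]
cv2.imwrite("pics/g2.png",cv2.resize(cv2.hconcat([a,b]),None,fx=2.5,fy=2.5,interpolation=cv2.INTER_CUBIC))
```

```text
[ 0.53387944 -0.0280368   0.23219055] [ 0.21193684  0.14168797 -1.95693735] [-0.25182872  0.10894994  1.79697595 -0.06424491  1.20387171 -0.44541067] [[-0.21345306  0.97681451  0.01646797]
 [ 0.97457633  0.21407861 -0.06611603]
 [-0.06810853  0.00193663 -0.99767604]]
```

View pics/g2.png

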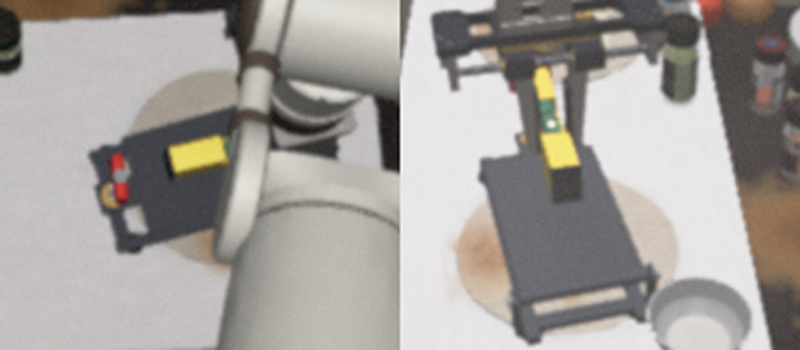

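The level is lined up over the plate, square with it and tilted the right way. I'll lower it until it touches.

>>> send_rows(xyz=[[0.05,0,0.5],[0.05,0,0.6],[0.04,0,0.6],[0.03,0,0.33],[0,0,0]], dr=[[0,0,0],[0,0,0],[0,0,0],[0,0,0],[0,0,0]])

```text
clock: 8.3
ee_pos: [0.5323, -0.0265, 0.1481]
orientation: [0.025, 0.627, 0.779, -0.022]
force: [-0.2, -0.0, -3.1]
finger_gap: 0.265
grip_force: 25.0
```

>>> send_rows(xyz=[[0,0,0.05],[0,0,0],[0,0,0],[0,0,0],[0,0,0]], dr=[[0,0,0],[0,0,0],[0,0,0],[0,0,0],[0,0,0]])

```text
clock: 8.8
ee_pos: [0.5332, -0.0267, 0.1477]
orientation: [0.027, 0.626, 0.779, -0.021]
force: [-0.1, 0.1, -3.7]
finger_gap: 0.256
grip_force: 25.0
```

>>> send_rows(xyz=[[0,0,0.04],[0,0,0],[0,0,0],[0,0,0],[0,0,0]], dr=[[0,0,0],[0,0,0],[0,0,0],[0,0,0],[0,0,0]])

```text
clock: 9.3
ee_pos: [0.5335, -0.027, 0.1463]
orientation: [0.027, 0.626, 0.779, -0.021]
force: [-1.0, 0.3, 5.3]
finger_gap: 0.257
grip_force: 25.0
```

It touches the plate. I'll let go, look, then rise.

>>> send_rows(xyz=[[0,0,0],[0,0,0],[0,0,0],[0,0,0],[0,0,0]], dr=[[0,0,0],[0,0,0],[0,0,0],[0,0,0],[0,0,0]], fingers=0.45)

```text
clock: 9.8
ee_pos: [0.5329, -0.0268, 0.1455]
orientation: [0.026, 0.626, 0.779, -0.021]
force: [-0.3, -0.0, 1.1]
finger_gap: 0.548
grip_force: 0.0
```

>>> send_rows(xyz=[[0,0,-0.1],[0,0,-0.3],[0,0,-0.6],[0,0,-0.9],[0,0,-0.9]], dr=[[0,0,0],[0,0,0],[0,0,0],[0,0.97,0],[0,0,0]])

```text
clock: 10.3
ee_pos: [0.5318, -0.0219, 0.2595]
orientation: [-0.001, 0.627, 0.779, 0.001]
force: [0.5, 0.2, 1.0]
finger_gap: 0.553
grip_force: 0.0
```

Run:
```python
from rig import viewer,get_state
import cv2
from scipy.spatial.transform import Rotation as R
s=get_state();print(s["ee_pos"],s["force"],s["joints"],R.from_quat(s["orientation"],scalar_first=True).as_matrix())
a=viewer.camera("top")["pixels"][130:270,300:460,::-1];b=viewer.camera("side")["pixels"][180:320,250:410,::-1]
cv2.imwrite("pics/g3.png",cv2.resize(cv2.hconcat([a,b]),None,fx=2.5,fy=2.5,interpolation=cv2.INTER_CUBIC))
```

```text
[ 0.53178034 -0.02191957  0.25948295] [0.50827487 0.23807543 0.95727135] [-2.69085405e-01  8.49540842e-02  1.76488224e+00  1.52438543e-03
  1.29223451e+00 -4.85111182e-01] [[-2.13939637e-01  9.76846880e-01 -7.10396127e-05]
 [ 9.76845701e-01  2.13939491e-01  1.53992357e-03]
 [ 1.51946771e-03  2.60055950e-04 -9.99998812e-01]]
```

View pics/g3.png

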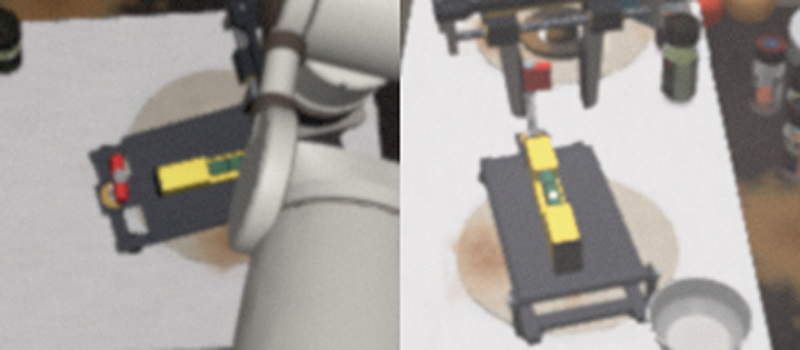

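The level lies flat and square near the middle. The bubble (side crop about (552,194)) is at the hinge end, as expected. I'll check the numbers and go to the key.

Run:
```python
from h import *
f=lambda u,v:(250+(u-400)/2.5,180+v/2.5)
k=onz(S,f(539,138),.072);h=onz(S,f(566,243),.083);print(k,h,(k+h)/2,np.linalg.norm(k-h),np.arctan2(*(k-h)[1::-1]))
```

```text
[0.5174488  0.05666959 0.072     ] [ 0.54823885 -0.09747743  0.083     ] [ 0.53284382 -0.02040392  0.0775    ] 0.15757643293862825 1.767946378923851
```

>>> send_rows(xyz=[[0,0,0],[0,0,0],[0,0,0],[0,0,0],[0,0,0]], dr=[[0,0,-1],[0,0,-1],[0,0,-1],[0,0,-1],[0,0,-1]])

```text
clock: 10.9
ee_pos: [0.5318, -0.0217, 0.2576]
orientation: [0.0, 0.481, 0.877, -0.0]
force: [0.2, 0.4, 0.2]
finger_gap: 0.548
grip_force: 0.0
```

>>> send_rows(xyz=[[0,0,0],[0,0,0],[0,0,0],[0,0,0],[0,0,0]], dr=[[0,0,-1],[0,0,-1],[0,0,-1],[0,0,-1],[0,0,-1]])

```text
clock: 11.4
ee_pos: [0.5318, -0.0216, 0.2576]
orientation: [0.0, 0.321, 0.947, -0.0]
force: [0.8, 0.1, -1.4]
finger_gap: 0.543
grip_force: 0.0
```

>>> send_rows(xyz=[[0,0,0],[0,0,0],[0,0,0],[0,0,0],[0,0,0]], dr=[[0,0,-1],[0,0,-1],[0,0,-1],[0,0,-1],[0,0,-1]])

```text
clock: 11.9
ee_pos: [0.5318, -0.0216, 0.2577]
orientation: [0.0, 0.152, 0.988, -0.0]
force: [0.1, 0.2, -0.1]
finger_gap: 0.551
grip_force: 0.0
```

>>> send_rows(xyz=[[0,0,0],[0,0,0],[0,0,0],[0,0,0],[0,0,0]], dr=[[0,0,-1],[0,0,-1],[0,0,-1],[0,0,-1],[0,0,-1]])

```text
clock: 12.4
ee_pos: [0.5318, -0.0216, 0.2576]
orientation: [-0.0, -0.022, 1.0, -0.0]
force: [-0.4, -0.5, 0.2]
finger_gap: 0.552
grip_force: 0.0
```

>>> send_rows(xyz=[[0.1,0.8,0],[0.1,0.8,0],[0.1,0.85,0],[0.1,0.8,0],[0,0,0]], dr=[[0,0,-0.7],[0,0,0],[0,0,0],[0,0,0],[0,0,0]])

```text
clock: 12.9
ee_pos: [0.5047, 0.1095, 0.2576]
orientation: [-0.0, -0.047, 0.999, 0.001]
force: [0.3, 0.4, -0.2]
finger_gap: 0.55
grip_force: 0.0
```

Run:
```python
from rig import viewer,get_state
import cv2
from scipy.spatial.transform import Rotation as R
s=get_state();print(s["ee_pos"],s["force"],s["joints"],R.from_quat(s["orientation"],scalar_first=True).as_matrix())
a=viewer.camera("top")["pixels"][130:270,300:460,::-1];b=viewer.camera("side")["pixels"][180:320,250:410,::-1]
cv2.imwrite("pics/g4.png",cv2.resize(cv2.hconcat([a,b]),None,fx=2.5,fy=2.5,interpolation=cv2.INTER_CUBIC))
```

```text
[0.5046841  0.10952072 0.25756684] [ 0.29021209  0.37104478 -0.24326164] [-2.10767774e-02  4.57882647e-02  1.81002950e+00  1.03623392e-03
  1.28623426e+00 -1.68657831e+00] [[-9.95546227e-01 -9.42736333e-02 -4.38168118e-04]
 [-9.42740328e-02  9.95545779e-01  1.00401876e-03]
 [ 3.41563924e-04  1.04085497e-03 -9.99999400e-01]]
```

View pics/g4.png

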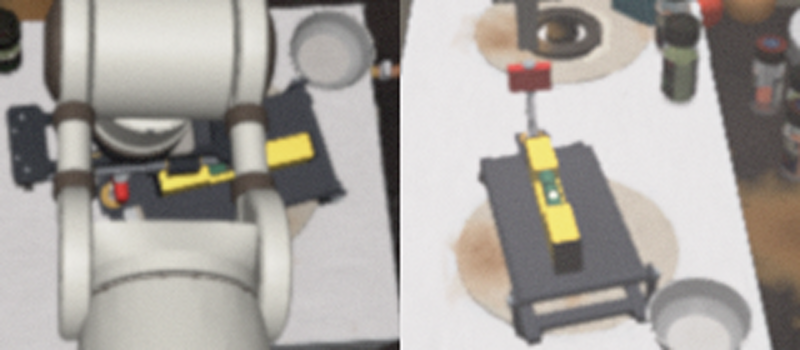

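The fingers stand either side of the key, in line with it. I'll go down and grip.

>>> send_rows(xyz=[[0,-0.05,0.5],[0,0,0.6],[0,0,0.5],[0,0,0.13],[0,0,0]], dr=[[0,0,0],[0,0,0],[0,0,0],[0,0,0],[0,0,0]])

```text
clock: 13.5
ee_pos: [0.5058, 0.1037, 0.1877]
orientation: [-0.001, -0.045, 0.999, -0.0]
force: [-0.0, -0.2, 0.4]
finger_gap: 0.55
grip_force: 0.0
```

>>> send_rows(xyz=[[0,0,0],[0,0,0],[0,0,0],[0,0,0],[0,0,0]], dr=[[0,0,0],[0,0,0],[0,0,0],[0,0,0],[0,0,0]], fingers=1, newtons=30)

```text
clock: 14.0
ee_pos: [0.5061, 0.1046, 0.1886]
orientation: [0.0, -0.045, 0.999, -0.0]
force: [0.2, -0.9, -0.1]
finger_gap: 0.14
grip_force: 0.5
```

>>> send_rows(xyz=[[0,0,0],[0,0,0],[0,0,0],[0,0,0],[0,0,0]], dr=[[0,0,0],[0,0,0],[0,0,0],[0,0,0],[0,0,0]])

```text
clock: 14.5
ee_pos: [0.5061, 0.1048, 0.1886]
orientation: [0.0, -0.045, 0.999, 0.0]
force: [-0.5, 2.0, 4.5]
finger_gap: 0.128
grip_force: 30.0
```

Run:
```python
from rig import get_state
s=get_state();print(s["ee_pos"],s["force"],s["moment"],s["orientation"],s["finger_gap"]*92)
```

```text
[0.50614291 0.10475097 0.18858278] [-0.46804452  1.96958428  4.51281883] [0.44828492 0.00753122 0.23050779] [ 2.02160246e-04 -4.51890776e-02  9.98978416e-01  1.75791367e-04] 11.766806553105848
```

It holds the key at 11.8 mm. Now turn clockwise (+ about tool z), about 1.05 rad to begin with.

>>> send_rows(xyz=[[0,0,0],[0,0,0],[0,0,0],[0,0,0],[0,0,0]], dr=[[0,0,0.5],[0,0,0.8],[0,0,0.9],[0,0,0.9],[0,0,0.9]])

```text
clock: 15.0
ee_pos: [0.5061, 0.1047, 0.1886]
orientation: [0.0, 0.096, 0.995, 0.0]
force: [-1.2, 2.2, 3.3]
finger_gap: 0.127
grip_force: 30.0
```

>>> send_rows(xyz=[[0,0,0],[0,0,0],[0,0,0],[0,0,0],[0,0,0]], dr=[[0,0,0.9],[0,0,0.9],[0,0,0.9],[0,0,0.9],[0,0,0.9]])

```text
clock: 15.5
ee_pos: [0.5061, 0.1046, 0.1886]
orientation: [0.0, 0.25, 0.968, 0.0]
force: [-0.6, 1.7, 4.1]
finger_gap: 0.129
grip_force: 30.0
```

>>> send_rows(xyz=[[0,0,0],[0,0,0],[0,0,0],[0,0,0],[0,0,0]], dr=[[0,0,1],[0,0,1],[0,0,1],[0,0,1],[0,0,1]])

```text
clock: 16.0
ee_pos: [0.5061, 0.1045, 0.1886]
orientation: [0.0, 0.415, 0.91, -0.0]
force: [-1.3, 1.7, 4.4]
finger_gap: 0.129
grip_force: 30.0
```

```bash
cat > look.py <<'E'
import sys,cv2
from rig import viewer,get_state
s=get_state();print(s["clock"],s["ee_pos"],s["force"],s["moment"],s["orientation"],s["finger_gap"]*92)
b=viewer.camera("side")["pixels"][225:290,290:335,::-1];a=viewer.camera("top")["pixels"][160:225,340:440,::-1]
cv2.imwrite(sys.argv[1],cv2.resize(cv2.hconcat([b,a]),None,fx=5.5,fy=5.5,interpolation=cv2.INTER_CUBIC))
E
python3 look.py pics/b1.png
```

```text
16.0 [0.50605117 0.10447661 0.18855945] [-1.31971998  1.68634651  4.37023501] [0.20769049 0.128361   0.24119619] [ 8.76111657e-05  4.14540304e-01  9.10030940e-01 -1.30129064e-04] 11.904130950325179
```

View pics/b1.png

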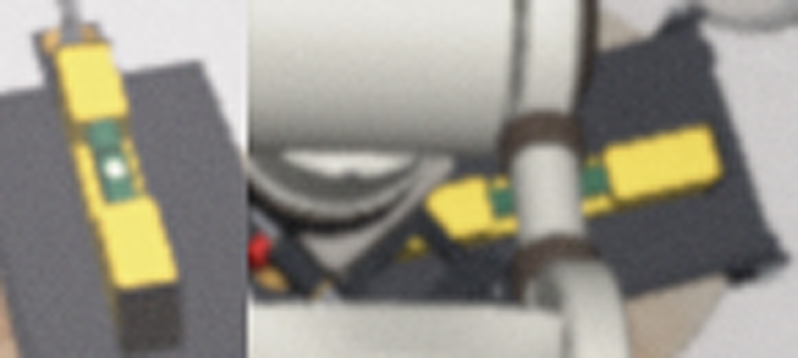

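The bubble has come off its stop (side crop about (114,168)) but is still on the hinge side. I'll turn about 0.65 rad more, let it settle, release, and move aside for two clear views.

>>> send_rows(xyz=[[0,0,0],[0,0,0],[0,0,0],[0,0,0],[0,0,0]], dr=[[0,0,1],[0,0,1],[0,0,1],[0,0,1],[0,0,1]])

```text
clock: 16.6
ee_pos: [0.506, 0.1044, 0.1886]
orientation: [0.0, 0.565, 0.825, -0.0]
force: [-1.4, 0.8, 5.3]
finger_gap: 0.128
grip_force: 30.0
```

>>> send_rows(xyz=[[0,0,0],[0,0,0],[0,0,0],[0,0,0],[0,0,0]], dr=[[0,0,1],[0,0,1],[0,0,1],[0,0,1],[0,0,0.3]])

```text
clock: 17.1
ee_pos: [0.5059, 0.1044, 0.1886]
orientation: [0.0, 0.682, 0.731, -0.0]
force: [-2.5, 0.9, 5.8]
finger_gap: 0.126
grip_force: 30.0
```

>>> send_rows(xyz=[[0,0,0],[0,0,0],[0,0,0],[0,0,0],[0,0,0]], dr=[[0,0,0],[0,0,0],[0,0,0],[0,0,0],[0,0,0]], fingers=0.45)

```text
clock: 17.6
ee_pos: [0.506, 0.1045, 0.1881]
orientation: [-0.0, 0.682, 0.731, -0.0]
force: [-0.0, 0.8, 0.7]
finger_gap: 0.538
grip_force: 0.0
```

Run:
```python
from rig import get_state
from scipy.spatial.transform import Rotation as R
s=get_state();print(s["ee_pos"],s["joints"],s["force"],s["finger_gap"]*92);print(R.from_quat(s["orientation"],scalar_first=True).as_matrix().round(3))
```

```text
[0.5059574  0.10450462 0.1881277 ] [-3.05165583e-02  1.29613845e-01  1.86807144e+00 -2.98410145e-05
  1.14409068e+00 -9.99851662e-02] [-0.04292846  0.80078787  0.67502259] 49.49618112355764
[[-0.069  0.998 -0.   ]
 [ 0.998  0.069 -0.   ]
 [-0.    -0.    -1.   ]]
```

>>> send_rows(xyz=[[0,0,-0.6],[0,0,-1],[0,0,-0.6],[0.5,0,0],[1,0,0]], dr=[[0,0,0],[0,0,0],[0,0,0],[0,0,0],[0,0,0]])

```text
clock: 18.1
ee_pos: [0.5029, 0.1635, 0.2777]
orientation: [0.001, 0.683, 0.73, 0.001]
force: [-0.5, -0.2, 0.5]
finger_gap: 0.55
grip_force: 0.0
```

>>> send_rows(xyz=[[1,0,0],[1,0,0],[1,0,0],[1,0,0],[0.8,0,0]], dr=[[0,0,0],[0,0,0],[0,0,0],[0,0,0],[0,0,0]])

```text
clock: 18.6
ee_pos: [0.488, 0.3581, 0.2762]
orientation: [-0.0, 0.682, 0.732, 0.0]
force: [0.5, -1.0, -0.3]
finger_gap: 0.554
grip_force: 0.0
```

Run:
```python
import cv2,pickle
from rig import viewer,get_state
print(get_state()["ee_pos"])
S=viewer.camera("side");T=viewer.camera("top");pickle.dump((S,T),open("b2.pkl","wb"))
a=cv2.resize(S["pixels"][228:288,293:333,::-1],None,fx=9,fy=9,interpolation=cv2.INTER_CUBIC)
b=cv2.resize(T["pixels"][178:222,354:430,::-1],None,fx=5.6,fy=5.6,interpolation=cv2.INTER_CUBIC)
b=cv2.copyMakeBorder(b,0,a.shape[0]-b.shape[0],0,0,cv2.BORDER_CONSTANT)
o=cv2.hconcat([a,b]);print(a.shape,o.shape);cv2.imwrite("pics/b2.png",o)
```

```text
[0.48798821 0.35806848 0.27616221]
(540, 360, 3) (540, 786, 3)
```

View pics/b2.png

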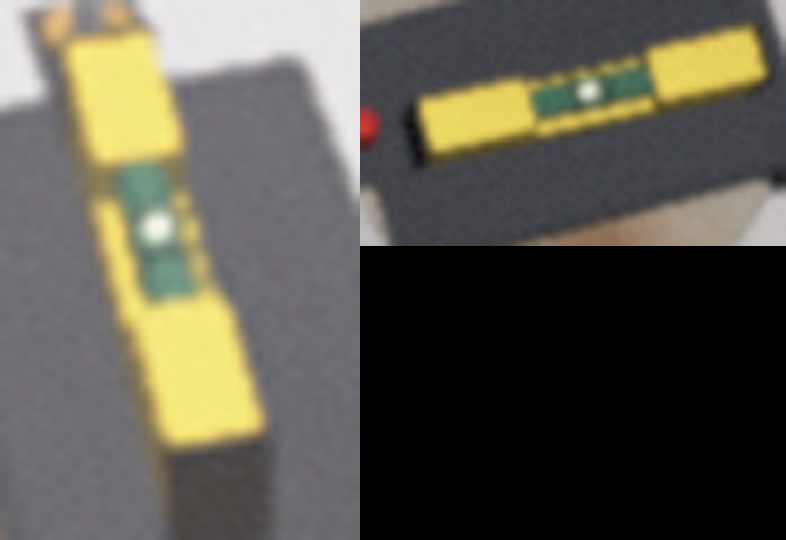

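The bubble is close to the middle of the vial in both views: side crop (155,228), top crop (589,91). I'll compute it properly.

Run:
```python
from h import *
np.set_printoptions(precision=4,suppress=True)
st=lambda u,v:((u-360)/5.6+354-.41,v/5.6+178-.41)
ss=lambda u,v:(u/9+293-.44,v/9+228-.44)
P={}
for n,t,s in[("bub",(589,91),(155,228)),("k",(531,114),(141,160)),("h",(653,77),(183,309)),("kend",(420,128),(108,38)),("hend",(763,55),(217,438))]:
    P[n]=tri(st(*t),ss(*s));print(n,P[n],proj(T,P[n])-st(*t),proj(S,P[n])-ss(*s))
d=P["k"]-P["h"];print(np.linalg.norm(d));d[2]=0;d/=np.linalg.norm(d)
for m in((P["k"]+P["h"])/2,(P["kend"]+P["hend"])/2):print("mid",m,"bubble along",(P["bub"]-m)@d)
print("yaw",np.arctan2(d[1],d[0]),"slope",(P["kend"]-P["hend"])[2]/.16)
# single-view check with top cam: depth d below the top plane
z=.084
K,H,B=[onz(T,st(*p),z) for p in((531,114),(653,77),(589,91))]
for dep in(0,.006,.012):print(dep,(onz(T,st(589,91),z-dep)-(K+H)/2)@d)
K,H=[onz(S,ss(*p),z) for p in((141,160),(183,309))];print(np.linalg.norm(K-H))
for dep in(0,.006,.012):print("side",dep,(onz(S,ss(155,228),z-dep)-(K+H)/2)@d)
```

```text
bub [ 0.5302 -0.0152  0.0786] [-0.0522 -0.2231] [-0.1966  0.0546]
k [0.5231 0.0115 0.0775] [-0.3124 -1.3619] [-1.1721  0.3192]
h [ 0.5376 -0.0442  0.0773] [-0.1392 -0.5995] [-0.5418  0.1499]
kend [0.5143 0.061  0.0791] [-0.0722 -0.3094] [-0.256   0.0713]
hend [ 0.5469 -0.0931  0.0808] [-0.1959 -0.8474] [-0.798   0.2197]
0.057623257320044904
mid [ 0.5304 -0.0163  0.0774] bubble along 0.0011766439781888641
mid [ 0.5306 -0.016   0.08  ] bubble along 0.0009336934768774318
yaw 1.824169901280173 slope -0.010877460587132518
0 0.0007193296113216769
0.006 -0.0007721241511753009
0.012 -0.002263577913672224
0.057587260400189175
side 0 0.0021824928142707223
side 0.006 0.008669954310907516
side 0.012 0.015157415807544388
```

By triangulation the bubble is about 1 mm from the middle. I'll check again, now settled, with centroids: the midpoint of the two yellow tops against the bubble.

```bash
cat > bub.py <<'E'
from h import *
from rig import viewer
def meas(c,x0,x1,y0,y1):
    im=cv2.resize(c["pixels"][y0:y1,x0:x1],None,fx=8,fy=8,interpolation=cv2.INTER_CUBIC).astype(float)
    r,g,b=im[...,0],im[...,1],im[...,2]
    m=((r>190)&(g>170)&(b<150)).astype(np.uint8);n,_,st,ce=cv2.connectedComponentsWithStats(m)
    o=np.argsort(-st[1:,4])[:2]+1;ce2=ce[o]
    m=cv2.dilate(m,np.ones((3,3)))
    yy,xx=np.mgrid[:im.shape[0],:im.shape[1]];mid=ce2.mean(0)
    w=np.where((np.hypot(xx-mid[0],yy-mid[1])<70),np.clip(b-140,0,None),0);bb=np.array([(w*xx).sum(),(w*yy).sum()])/w.sum()
    f=lambda p:p/8+[x0,y0]-.44
    return [f(p) for p in ce2],f(bb),st[o,4],w.max()
if __name__=="__main__":
    np.set_printoptions(precision=4,suppress=True)
    for n,C,box,z in(("top",viewer.camera("top"),(354,430,178,222),.084),("side",viewer.camera("side"),(293,333,228,288),.084)):
        e,b,a,w=meas(C,*box);E=[onz(C,p,z) for p in e]
        if E[0][1]<E[1][1]:E=E[::-1]
        d=E[0]-E[1];L=np.linalg.norm(d);d/=L;m=(E[0]+E[1])/2
        print(n,a,w,"L",L,"mid",m,"bubble",[round(float((onz(C,b,z-q)-m)@d),4) for q in(0,.003,.006)],b)
E
python3 bub.py
```

```text
top [10264  9988] 76.0 L 0.10457291359290756 mid [ 0.5291 -0.0154  0.084 ] bubble [0.0016, 0.0009, 0.0001] [394.34   193.7096]
side [13048  8744] 95.0 L 0.09769062419949552 mid [ 0.53   -0.0179  0.084 ] bubble [-0.0028, 0.0005, 0.0038] [310.0101 252.7566]
```

Both views agree on about +1 mm at a common depth, so it's between the lines. Now shut the fingers, move over the hinge-side top (0.542, -0.068) and press.

>>> send_rows(xyz=[[-0.5,0.05,0],[-0.9,0.05,0],[-0.95,0.05,0],[-0.95,0.05,0],[-0.95,0.05,0]], dr=[[0,0,0],[0,0,0],[0,0,0],[0,0,0],[0,0,0]], fingers=1, newtons=20)

```text
clock: 19.3
ee_pos: [0.5102, 0.184, 0.2763]
orientation: [0.0, 0.683, 0.731, -0.0]
force: [-0.2, 0.0, 0.2]
finger_gap: 0.136
grip_force: 0.0
```

>>> send_rows(xyz=[[-0.95,0.05,0],[-0.95,0.05,0],[-0.95,0.05,0],[-0.95,0.05,0],[-0.95,0.05,0]], dr=[[0,0,0],[0,0,0],[0,0,0],[0,0,0],[0,0,0]])

```text
clock: 19.8
ee_pos: [0.5328, -0.0048, 0.2764]
orientation: [0.0, 0.683, 0.731, -0.0]
force: [0.1, -0.3, -1.1]
finger_gap: 0.007
grip_force: 0.0
```

>>> send_rows(xyz=[[-0.9,0.05,0],[-0.82,0.06,0],[0,0,0],[0,0,0],[0,0,0]], dr=[[0,0,0],[0,0,0],[0,0,-0.7],[0,0,-0.7],[0,0,-0.7]])

```text
clock: 20.3
ee_pos: [0.5417, -0.072, 0.2762]
orientation: [-0.0, 0.627, 0.779, -0.0]
force: [-0.5, -0.3, 0.4]
finger_gap: 0.004
grip_force: 0.0
```

>>> send_rows(xyz=[[0.08,0,0.6],[0,0,0.8],[0,0,0.7],[0,0,0.25],[0,0,0]], dr=[[0,0,0],[0,0,0],[0,0,0],[0,0,0],[0,0,0]])

```text
clock: 20.8
ee_pos: [0.5406, -0.0676, 0.181]
orientation: [-0.002, 0.627, 0.779, -0.001]
force: [-0.1, 0.2, 0.1]
finger_gap: 0.006
grip_force: 0.0
```

>>> send_rows(xyz=[[0,0,0.05],[0,0,0],[0,0,0.04],[0,0,0],[0,0,0]], dr=[[0,0,0],[0,0,0],[0,0,0],[0,0,0],[0,0,0]])

```text
clock: 21.3
ee_pos: [0.5421, -0.067, 0.1791]
orientation: [0.0, 0.627, 0.779, 0.0]
force: [0.7, 0.2, 1.1]
finger_gap: 0.005
grip_force: 0.0
```

>>> send_rows(xyz=[[0,0,0.04],[0,0,0],[0,0,0],[0,0,0],[0,0,0]], dr=[[0,0,0],[0,0,0],[0,0,0],[0,0,0],[0,0,0]])

```text
clock: 21.8
ee_pos: [0.5419, -0.067, 0.1771]
orientation: [-0.0, 0.627, 0.779, -0.0]
force: [0.4, 0.7, -0.5]
finger_gap: 0.002
grip_force: 0.0
```

>>> send_rows(xyz=[[0,0,0.04],[0,0,0],[0,0,0.02],[0,0,0],[0,0,0]], dr=[[0,0,0],[0,0,0],[0,0,0],[0,0,0],[0,0,0]])

```text
clock: 22.3
ee_pos: [0.5419, -0.067, 0.1747]
orientation: [-0.0, 0.627, 0.779, -0.0]
force: [0.4, 0.4, 0.6]
finger_gap: 0.008
grip_force: 0.0
```

>>> send_rows(xyz=[[0,0,0.02],[0,0,0],[0,0,0],[0,0,0],[0,0,0]], dr=[[0,0,0],[0,0,0],[0,0,0],[0,0,0],[0,0,0]])

```text
clock: 22.8
ee_pos: [0.5419, -0.067, 0.1739]
orientation: [0.0, 0.627, 0.779, 0.0]
force: [0.5, -0.4, -0.7]
finger_gap: 0.006
grip_force: 0.0
```

>>> send_rows(xyz=[[0,0,0.02],[0,0,0],[0,0,0],[0,0,0],[0,0,0]], dr=[[0,0,0],[0,0,0],[0,0,0],[0,0,0],[0,0,0]])

```text
clock: 23.3
ee_pos: [0.5419, -0.067, 0.1731]
orientation: [0.0, 0.627, 0.779, 0.0]
force: [-0.6, -0.2, -0.2]
finger_gap: 0.005
grip_force: 0.0
```

>>> send_rows(xyz=[[0,0,0.015],[0,0,0],[0,0,0],[0,0,0],[0,0,0]], dr=[[0,0,0],[0,0,0],[0,0,0],[0,0,0],[0,0,0]])

```text
clock: 23.8
ee_pos: [0.542, -0.067, 0.1728]
orientation: [0.0, 0.627, 0.779, 0.0]
force: [-1.8, 0.7, 5.6]
finger_gap: 0.007
grip_force: 2.6
```

>>> send_rows(xyz=[[0,0,0.015],[0,0,0],[0,0,0],[0,0,0],[0,0,0]], dr=[[0,0,0],[0,0,0],[0,0,0],[0,0,0],[0,0,0]])

```text
clock: 24.3
ee_pos: [0.5421, -0.067, 0.1728]
orientation: [0.0, 0.627, 0.779, 0.0]
force: [-3.8, 0.6, 8.7]
finger_gap: 0.004
grip_force: 4.5
```

>>> send_rows(xyz=[[0,0,0.015],[0,0,0],[0,0,0],[0,0,0],[0,0,0]], dr=[[0,0,0],[0,0,0],[0,0,0],[0,0,0],[0,0,0]])

```text
clock: 24.8
ee_pos: [0.5422, -0.067, 0.1728]
orientation: [0.0, 0.627, 0.779, 0.0]
force: [-5.5, 1.4, 13.2]
finger_gap: 0.002
grip_force: 6.3
```

13 N is more than needed, with some sideways push. I'll ease to about 8-9 N and take out the sideways load.

>>> send_rows(xyz=[[0,-0.013,-0.012],[0,0,0],[0,0,0],[0,0,0],[0,0,0]], dr=[[0,0,0],[0,0,0],[0,0,0],[0,0,0],[0,0,0]])

```text
clock: 25.3
ee_pos: [0.5419, -0.0671, 0.1728]
orientation: [0.001, 0.627, 0.779, 0.0]
force: [-2.5, 1.6, 7.7]
finger_gap: 0.005
grip_force: 4.2
```

>>> send_rows(xyz=[[0,0,0],[0,0,0],[0,0,0],[0,0,0],[0,0,0]], dr=[[0,0,0],[0,0,0],[0,0,0],[0,0,0],[0,0,0]])

```text
clock: 25.8
ee_pos: [0.5419, -0.0671, 0.1728]
orientation: [0.0, 0.627, 0.779, 0.0]
force: [-2.0, 1.7, 8.3]
finger_gap: 0.004
grip_force: 4.2
```

Run:
```python
from h import *
from rig import viewer,get_state
import pickle
s=get_state();print(s["clock"],s["ee_pos"],s["force"])
A=pickle.load(open("b2.pkl","rb"))[0]["pixels"].astype(float);B=viewer.camera("side")["pixels"].astype(float)
for I in(A,B):
    print(I[246:262,304:318,2].astype(int))
    print([I[y,304:318].mean(0).astype(int).tolist() for y in(232,238,270,276)])
```

```text
25.8 [ 0.54190137 -0.06705827  0.17278136] [-1.99953995  1.66638885  8.25642637]
[[ 90  97 107 120 125 126 112  95  88 101 114 118 116 114]
 [ 88  91 110 127 130 129 122 110  92 101 113 119 118 116]
 [ 86  95 111 125 133 130 126 111  95 100 115 120 114 116]
 [ 86  91 111 118 126 132 124 114 106 104 112 118 116 115]
 [ 98 103 108 115 123 128 130 124 113 109 112 114 115 115]
 [106 110 107 111 121 147 167 152 115 100 103 115 113 116]
 [106 119 107 109 137 194 224 203 139 108 111 114 114 118]
 [102 114 112 111 154 210 231 212 146 114 117 115 115 119]
 [104 115 112 106 138 179 196 175 136 116 111 115 117 115]
 [102 114 115 103 115 128 133 122 114 106 102 111 112 117]
 [ 97 104 116 109 102 108 116 118 116 110 110 112 112 113]
 [ 98 103 115 110 105 114 124 129 129 120 112 113 115 113]
 [102 103 113 111  99 117 128 129 133 128 115 109 110 113]
 [105  98 113 113 104 114 127 127 131 125 118 104 111 114]
 [104  98 107 116 108 114 122 129 133 127 116 114 114 115]
 [106  96 103 118 116 111 116 129 128 125 118 118 116 115]]
[[229, 219, 180], [188, 179, 120], [194, 184, 114], [170, 156, 106]]
[[ 67
[... 301 characters left out ...]
01  94  93  93  96  94  87  75  68  64  75  88]
 [ 99 112  98  93  90  97  98  89  89  73  71  66  78  89]
 [ 98 108  97  97  99  95  95  95  88  80  66  68  76  88]
 [ 97 103 101  97  96  94  96  97  86  77  67  70  78  86]
 [ 96 103 104  98  91  96  97  95  90  76  71  69  76  88]
 [ 90 100 108  98  93  98  97  92  84  78  70  70  75  90]
 [ 94  94 106  98  95  93  96  96  89  77  66  65  75  84]
 [ 96  92 101 101  95  98  93  97  86  77  69  70  79  90]
 [102  90 100 100  94  99  99  94  86  78  68  64  74  87]
 [104  92  92  98  95  96  93  98  88  79  67  69  74  85]
 [103  92  95 103  98  95  95  94  88  76  69  63  78  87]]
[[80, 76, 72], [93, 92, 94], [121, 112, 91], [168, 155, 104]]
```

The force is steady at 8.3 N. The fingers hide the vial now, so I'll use the saved clear views to check the bubble against the two black lines.

Run:
```python
from h import *
from scipy.ndimage import map_coordinates
Sb,Tb=pickle.load(open("b2.pkl","rb"))
st=lambda u,v:np.array(((u-360)/5.6+354-.41,v/5.6+178-.41))
ss=lambda u,v:np.array((u/9+293-.44,v/9+228-.44))
for n,C,k,h in(("top",Tb,st(531,103.5),st(653,79.5)),("side",Sb,ss(142,172),ss(174,300))):
    L=np.linalg.norm(h-k);u=(h-k)/L;v=np.array([-u[1],u[0]])
    t=np.arange(-2,L+2,.5);print(n,k,h,L)
    P=sum(np.array([map_coordinates(C["pixels"][...,c].astype(float),[(k[1]+t*u[1]+q*v[1]),(k[0]+t*u[0]+q*v[0])],order=1) for c in range(3)]) for q in(-.6,0,.6))/3
    for i,x in enumerate(t):print(x,P[:,i].astype(int),end="; ")
    print()
```

```text
top [384.12571429 196.07214286] [405.91142857 191.78642857] 22.203258631956494
-2.0 [230 208  95]; -1.5 [226 204  94]; -1.0 [215 195  92]; -0.5 [187 174  88]; 0.0 [156 153  85]; 0.5 [122 134  85]; 1.0 [ 93 119  86]; 1.5 [ 80 114  86]; 2.0 [ 71 111  86]; 2.5 [ 69 109  86]; 3.0 [ 68 108  86]; 3.5 [ 71 110  88]; 4.0 [ 72 111  89]; 4.5 [ 71 110  87]; 5.0 [ 69 109  86]; 5.5 [ 69 109  87]; 6.0 [ 70 109  88]; 6.5 [ 68 106  85]; 7.0 [ 66 103  82]; 7.5 [ 78 106  88]; 8.0 [ 94 112  97]; 8.5 [126 139 124]; 9.0 [160 169 153]; 9.5 [182 188 173]; 10.0 [201 206 190]; 10.5 [203 207 192]; 11.0 [201 205 190]; 11.5 [179 187 171]; 12.0 [152 165 149]; 12.5 [123 142 125]; 13.0 [ 93 118 100]; 13.5 [ 76 103  86]; 14.0 [63 92 76]; 14.5 [62 94 76]; 15.0 [64 99 79]; 15.5 [ 66 103  83]; 16.0 [ 70 107  87]; 16.5 [ 71 109  89]; 17.0 [ 70 110  89]; 17.5 [ 69 109  89]; 18.0 [ 68 108  88]; 18.5 [ 68 108  87]; 19.0 [ 70 110  88]; 19.5 [ 70 109  88]; 20.0 [ 70 108  87]; 20.5 [ 73 108  85]; 21.0 [ 83 112  83]; 21.5 [105 122  82]; 22.0 [140 141  82]; 22.5 [175 163  85]; 23.0 [204 184  90]; 23.5 [223 200  94]; 24.0 [229 207  95]; 
side [308.33777778 246.67111111] [311.89333333 260.89333333] 14.659931113307213
-2.0 [221 204 119]; -1.5 [195 185 119]; -1.0 [157 166 122]; -0.5 [130 154 125]; 0.0 [119 152 128]; 0.5 [112 151 129]; 1.0 [113 151 130]; 1.5 [113 150 130]; 2.0 [113 150 129]; 2.5 [113 150 128]; 3.0 [114 147 127]; 3.5 [118 146 129]; 4.0 [135 157 140]; 4.5 [158 173 157]; 5.0 [188 199 182]; 5.5 [215 223 208]; 6.0 [224 230 216]; 6.5 [229 234 220]; 7.0 [215 223 207]; 7.5 [195 208 188]; 8.0 [162 179 161]; 8.5 [129 150 132]; 9.0 [115 138 122]; 9.5 [106 133 117]; 10.0 [107 138 120]; 10.5 [110 146 125]; 11.0 [111 149 128]; 11.5 [111 150 129]; 12.0 [111 150 129]; 12.5 [110 149 129]; 13.0 [116 152 129]; 13.5 [126 157 130]; 14.0 [149 169 130]; 14.5 [183 186 128]; 15.0 [212 203 127]; 15.5 [232 220 126]; 16.0 [243 231 126]; 16.5 [243 232 124];
```

Run:
```python
from h import *
from scipy.ndimage import map_coordinates
from scipy.optimize import least_squares
from scipy.special import erf
Sb,Tb=pickle.load(open("b2.pkl","rb"))
st=lambda u,v:np.array(((u-360)/5.6+354-.41,v/5.6+178-.41))
ss=lambda u,v:np.array((u/9+293-.44,v/9+228-.44))
for n,C,k,h,a0,lim in(("top",Tb,st(531,103.5),st(653,79.5),.39,(2.5,19.5)),("side",Sb,ss(142,172),ss(174,300),.275,(1,12.3))):
    L=np.linalg.norm(h-k);u=(h-k)/L;v=np.array([-u[1],u[0]]);t=np.arange(*lim,.25)
    for ch in(0,1,2):
        y=sum(map_coordinates(C["pixels"][...,ch].astype(float),[(k[1]+t*u[1]+q*v[1]),(k[0]+t*u[0]+q*v[0])],order=1) for q in(-.5,0,.5))/3
        for cover in(0,1):
            box=lambda x,c,w,s:.5*(erf((x-c+w/2)/s/1.414)-erf((x-c-w/2)/s/1.414))
            x=np.linspace(lim[0]-3,lim[1]+3,800)
            def f(p,full=0):
                c,b,A,D,s,lw,w,bg=p
                dip=D*(box(x,c-7*a0,lw*a0,.03)+box(x,c+7*a0,lw*a0,.03))
                bb=box(x,b,w*a0,.03)
                raw=bg-dip*(1-bb if cover else 1)+A*bb
                dx=x[1]-x[0];kx=np.arange(-3,3,dx);g=np.exp(-kx**2/2/s**2);g/=g.sum()
                return np.interp(t,x,np.convolve(raw,g,"same"))-y
            m=t[np.argmax(y)]
            best=min((least_squares(f,[m+d,m,120,60,.7,1.5,11,np.median(y)],bounds=([m-4,m-2,20,5,.3,1,8,20],[m+4,m+2,260,150,1.2,2.2,13,250])) for d in(-.8,0,.8)),key=lambda r:r.cost)
            p=best.x;print(n,ch,cover,"bubble-centre mm (+ to hinge) %.2f"%((p[1]-p[0])/a0),"cost %.0f"%best.cost,p.round(2))
```

```text
top 0 0 bubble-centre mm (+ to hinge) -0.45 cost 77 [ 10.61  10.44 148.48 115.78   1.07   1.     9.72  70.18]
top 0 1 bubble-centre mm (+ to hinge) -0.45 cost 77 [ 10.61  10.44 148.48 115.78   1.07   1.     9.72  70.18]
top 1 0 bubble-centre mm (+ to hinge) -1.16 cost 113 [ 10.87  10.42 111.59  68.8    1.03   2.2    9.34 109.88]
top 1 1 bubble-centre mm (+ to hinge) -1.16 cost 113 [ 10.87  10.42 111.59  68.8    1.03   2.2    9.33 109.88]
top 2 0 bubble-centre mm (+ to hinge) -0.86 cost 82 [ 10.77  10.43 120.47 105.06   1.08   1.22   9.2   88.37]
top 2 1 bubble-centre mm (+ to hinge) -0.89 cost 82 [ 10.78  10.43 120.    57.19   1.06   2.2    9.2   88.38]
side 0 0 bubble-centre mm (+ to hinge) -4.64 cost 37 [  7.52   6.24 127.22  22.05   0.76   2.2   11.34 112.5 ]
side 0 1 bubble-centre mm (+ to hinge) -3.48 cost 31 [  7.25   6.29 123.15  29.93   0.79   2.2   11.47 112.49]
side 1 0 bubble-centre mm (+ to hinge) -4.57 cost 130 [  7.49   6.23  94.1   34.01   0.6    2.2   10.61 149.24]
side 1 1 bubble-centre mm (+ to hinge) -4.01 cost 50 [  7.42   6.31  85.36  43.19   0.6    2.2   10.73 149.9 ]
side 2 0 bubble-centre mm (+ to hinge) -4.71 cost 65 [  7.51   6.21 102.69  30.08   0.68   2.2   10.35 129.04]
side 2 1 bubble-centre mm (+ to hinge) -4.06 cost 32 [  7.4    6.28  94.99  36.6    0.69   2.2   10.49 129.37]
```

The top view gives about -1 mm. The side view's larger figure fits parallax, because the bubble lies above the lines. To make sure, I'll probe the height of the other yellow top with the same fingertips: here the top is met at TCP z 0.1728.

>>> send_rows(xyz=[[0,0,-0.1],[0,0,-0.25],[0.4,0.013,0],[0.7,0,0],[0.8,0,0]], dr=[[0,0,0],[0,0,0],[0,0,0],[0,0,0],[0,0,0]])

```text
clock: 26.35
ee_pos: [0.5252, 0.0084, 0.1858]
orientation: [0.0, 0.627, 0.779, 0.0]
force: [-0.2, 0.4, 0.9]
finger_gap: 0.004
grip_force: 0.0
```

>>> send_rows(xyz=[[0.7,0,0],[0.1,0,0],[0,0,0.2],[0,0,0],[0,0,0]], dr=[[0,0,0],[0,0,0],[0,0,0],[0,0,0],[0,0,0]])

```text
clock: 26.85
ee_pos: [0.5187, 0.0377, 0.1773]
orientation: [-0.0, 0.627, 0.779, -0.0]
force: [0.7, 0.0, -0.2]
finger_gap: 0.005
grip_force: 0.0
```

>>> send_rows(xyz=[[0,0,0.05],[0,0,0],[0,0,0],[0,0,0],[0,0,0]], dr=[[0,0,0],[0,0,0],[0,0,0],[0,0,0],[0,0,0]])

```text
clock: 27.35
ee_pos: [0.5188, 0.0384, 0.1758]
orientation: [0.0, 0.627, 0.779, 0.0]
force: [0.8, 0.0, -0.1]
finger_gap: 0.0
grip_force: 0.0
```

```bash
python3 -c "
from rig import get_state
s=get_state();print(s['clock'],s['ee_pos'],s['force'],s['orientation'])"
```

```text
27.35 [0.51883601 0.03840935 0.1758485 ] [ 0.82267659  0.00437055 -0.14531015] [7.41870677e-05 6.26859589e-01 7.79132241e-01 4.46831798e-05]
```

>>> send_rows(xyz=[[0,0,0.025],[0,0,0],[0,0,0],[0,0,0],[0,0,0]], dr=[[0,0,0],[0,0,0],[0,0,0],[0,0,0],[0,0,0]])

```text
clock: 27.85
ee_pos: [0.5188, 0.0385, 0.1748]
orientation: [0.0, 0.627, 0.779, 0.0]
force: [0.6, -0.6, 0.4]
finger_gap: 0.002
grip_force: 0.0
```

>>> send_rows(xyz=[[0,0,0.02],[0,0,0],[0,0,0],[0,0,0],[0,0,0]], dr=[[0,0,0],[0,0,0],[0,0,0],[0,0,0],[0,0,0]])

```text
clock: 28.35
ee_pos: [0.5188, 0.0385, 0.174]
orientation: [0.0, 0.627, 0.779, 0.0]
force: [-0.0, -0.8, -1.0]
finger_gap: 0.006
grip_force: 0.0
```

>>> send_rows(xyz=[[0,0,0.02],[0,0,0],[0,0,0],[0,0,0],[0,0,0]], dr=[[0,0,0],[0,0,0],[0,0,0],[0,0,0],[0,0,0]])

```text
clock: 28.85
ee_pos: [0.5189, 0.0385, 0.1736]
orientation: [0.0, 0.627, 0.779, 0.0]
force: [-1.8, -0.0, 6.4]
finger_gap: 0.003
grip_force: 2.7
```

The key-side top is met at 0.1736, 0.8 mm higher over 108 mm. That is a slope of 0.0074 rad, so the bubble is at about 1.4 mm, within the 3 mm and matching the images. I'll press here at about 8 N and finish.

>>> send_rows(xyz=[[0,-0.008,0.008],[0,0,0],[0,0,0],[0,0,0],[0,0,0]], dr=[[0,0,0],[0,0,0],[0,0,0],[0,0,0],[0,0,0]])

```text
clock: 29.35
ee_pos: [0.5188, 0.0385, 0.1736]
orientation: [0.0, 0.627, 0.779, 0.0]
force: [-1.8, 0.9, 5.2]
finger_gap: 0.005
grip_force: 3.3
```

>>> send_rows(xyz=[[0,0,0],[0,0,0],[0,0,0],[0,0,0],[0,0,0]], dr=[[0,0,0],[0,0,0],[0,0,0],[0,0,0],[0,0,0]])

```text
clock: 29.85
ee_pos: [0.5189, 0.0385, 0.1736]
orientation: [0.0, 0.627, 0.779, 0.0]
force: [-2.5, 0.9, 6.5]
finger_gap: 0.006
grip_force: 3.3
```

>>> send_rows(xyz=[[0,0,0],[0,0,0],[0,0,0],[0,0,0],[0,0,0]], dr=[[0,0,0],[0,0,0],[0,0,0],[0,0,0],[0,0,0]])

```text
clock: 30.35
ee_pos: [0.5188, 0.0384, 0.1736]
orientation: [0.0, 0.627, 0.779, 0.0]
force: [-1.7, 0.2, 6.3]
finger_gap: 0.002
grip_force: 3.3
```

Run:
```python
from rig import get_state
import bub
from h import *
from rig import viewer
s=get_state();print(s["ee_pos"],s["force"])
print(bub.meas(viewer.camera("side"),293,333,228,288))
```

```text
[0.51884365 0.0384385  0.17356982] [-1.7294517   0.17070463  6.30494106]
([array([312.97332075, 266.61476457]), array([307.22713135, 242.07973358])], array([310.03740214, 252.76448391]), array([12976,  4035], dtype=int32), np.float64(97.0))
```

The bubble hasn't moved (310.04, 252.76). One small step more for about 8 N.

>>> send_rows(xyz=[[0,-0.003,0.009],[0,0,0],[0,0,0],[0,0,0],[0,0,0]], dr=[[0,0,0],[0,0,0],[0,0,0],[0,0,0],[0,0,0]])

```text
clock: 30.9
ee_pos: [0.5188, 0.0385, 0.1735]
orientation: [0.0, 0.627, 0.779, 0.0]
force: [-2.0, 0.8, 8.9]
finger_gap: 0.008
grip_force: 4.3
```

>>> send_rows(xyz=[[0,0,0],[0,0,0],[0,0,0],[0,0,0],[0,0,0]], dr=[[0,0,0],[0,0,0],[0,0,0],[0,0,0],[0,0,0]])

```text
clock: 31.4
ee_pos: [0.5188, 0.0385, 0.1735]
orientation: [0.0, 0.627, 0.779, 0.0]
force: [-3.2, 0.3, 8.1]
finger_gap: 0.003
grip_force: 4.3
```

Run:
```python
from rig import get_state,close_job
s=get_state();print(s["clock"],s["ee_pos"],s["force"])
if 5<s["force"][2]<15: print(close_job())
```

```text
31.4 [0.51882941 0.03847377 0.17353756] [-3.19068938  0.3337961   8.06636558]
the job is handed in; nothing more can be done
None
```

I handed the job in at 31.4 s with the level on the middle of the griddle, the bubble about 1.4 mm off centre (limit 3 mm) and the fingers pressing at about 8 N; the hand-in returned no verdict.

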